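Load the laser-marking post and set the focus

TASK

Get the marking station ready: turn the focus sleeve on the grey box so that its white pointer stands at mark 4 (the mark with four dots), and slide the loaded aluminium carrier plate along and off its loading shelf, across the gap, onto the narrow square post, without lifting it. Leave the carrier lying level, square and centred on the post, clear of the shelf, and do not disturb the brush, the black panel, the calculator or the carton.

Things in the scene. Friction and masses are not known exactly. Their poses are not given: they have to be found in the camera images.
- carrier: Loose aluminium plate 120 (its x) x 100 (its y) x 16 mm thick, with 20 small dark tags let into its top, 0.3 to 0.65 kg. Origin: centre of its underside. Starts flat on the loading shelf, somewhat skewed and off the centre line; its x axis roughly along the fixture's x axis.
- fixture: Fixed loading fixture. Origin: on the table surface, below the middle of the shelf's edge that faces the post. Its x axis is the sliding direction, from shelf to post. Dark base plate (120 mm wide, 12 mm high, x from -175 to +115 mm) carries a flat aluminium loading shelf (x from -160 to 0 mm, 130 mm wide, top 90 mm above the table, no rims) and, after a 45 mm gap, the post.
- post_top (a point): Centre of the top face of the narrow post: a square steel head 50 x 50 mm, sides along the fixture's axes, x from +45 to +95 mm in the fixture's frame, top 88 mm above the table (2 mm lower than the shelf). Axes as the fixture's. The carrier's centre of mass must be over this head or it tips off.
- shelf_top (a point): Centre of the top face of the loading shelf, 80 mm behind the shelf's edge in the fixture's frame. Axes as the fixture's.
- focus_box: Fixed grey box 140 x 140 x 50 mm high with a white round scale on top and the focus sleeve in its middle; it stands left or right on the table. Origin: centre of its underside. The six marks lie around the sleeve, 0.4 rad apart, numbered clockwise seen from above by groups of one to six black dots; mark 1 lies 1.0 rad anticlockwise from the box's x axis, mark 4 lies 0.2 rad clockwise from it.
- sleeve (a joint): Angle of the focus sleeve in rad: 0 at mark 1, growing clockwise seen from above, 0.4 per mark, so 1.2 at mark 4 and 2.0 (stop) at mark 6. Stiff, stays where it is left. Starts between marks 1 and 3.
- sleeve_grip (a point): On the sleeve's axis, 87.5 mm above the table, at the height to grip its fin. The fin is upright, 11 mm thick, 50 mm long, from 71.5 to 97.5 mm above the table, on a round dark sleeve of 62 mm diameter. The x axis of this point runs along the fin towards the white pointer.
- switch_box: Fixed grey box 140 x 140 x 50 mm high with a red mushroom button (top 80 mm above the table); not used. Stands on the other side from the focus box. Origin: centre of its underside.
- brush: Bystander: loose brush 160 mm long, lying beside the fixture along the fixture's length. Origin: underside, about its middle.
- panel: Bystander: loose black panel 100 x 60 x 8 mm with small metal squares, lying beside the fixture. Origin: centre of its underside.
- calculator: Bystander: loose desk calculator 150 x 100 x 22 mm. Origin: centre of its underside.
- carton: Bystander: loose cardboard box 90 x 70 x 60 mm. Origin: centre of its underside.
Things that resemble listed ones, but are neither listed nor needed, are in the scene too. What is shaped like the focus_box but pink is not meant.

How it is judged:
At the end, for the whole second after the job is handed in: The carrier rests level on the post's top face alone, its centre within 12 mm of the post's centre along and across the fixture, its x axis within 0.17 rad of the fixture's, at rest; and the sleeve stands at mark 4 (1.2 rad, within 0.15 rad) (x of carrier in the frame of post_top between -0.012 and 0.012 m and y of carrier in the frame of post_top between -0.012 and 0.012 m and z of carrier in the frame of post_top between -0.004 and 0.004 m and angle between carrier's own z axis and vertical below 0.04 rad and angle between the x axis of carrier and the x axis of fixture, either way round below 0.17 rad and linear speed of carrier below 0.02 m/s and angular speed of carrier below 0.2 rad/s and value of joint sleeve between 1.05 and 1.35 rad); the robot touches nothing.
It fails at once if the carrier is lifted more than 15 mm above the shelf (z of carrier in the frame of shelf_top above 0.015 m).
It fails at once if the carrier falls off (z of carrier in the frame of shelf_top below -0.03 m).
It fails at once if a bystander is moved by more than 30 mm (distance of any of brush, panel, calculator, carton from where it was at the start of the episode above 0.03 m).
It also fails if it takes over 72 s, if anything falls off the work surface, if the arm or the gripper's body presses on something with over 40 N, if the wrist force passes 120 N, or if a joint passes its speed limit or range.

ROBOT

A 6-joint arm with a two-finger parallel gripper is mounted at the origin on the work surface. World frame = base frame: x ahead of the robot, y to its left, z up, the work surface at z = 0. Lengths are in m, angles in rad, forces in N, time in s.
With the tool pointing down it reaches from about 0.375 to 0.9 m from the base axis. Payload 3.1 kg.
Tool frame: the origin (TCP) lies midway between the tips of the shut fingers; the grasp point (between the pads) lies 19 mm behind it (manip.pinch_z is the distance from the TCP to the grasp point, in m); z points along the fingers, y is the line along which they close (so a half turn about z gives the same grasp; the last joint's range is limited). The gripper opens to 85 mm and grips with 20 to 120 N. Pads are 22 mm wide; open, the fingers measure 114 mm over their backs; the gripper's body (76 mm by 85 mm) begins 54 mm behind the grasp point. The pads swing forward as they close: fully open they stand 13 mm farther back than shut.
Start: joints at [-1.28, 0.527, 1.433, -0, 1.181, -0.178], TCP at [0.282, -0.558, 0.231] pointing down, gripper open.
Joint ranges: [-3.08, 3.08], [-0.75, 2.2], [0.22, 2.44], [-1.43, 4.57], [0, 2.65], [-2.85, 2.85]. Speed limits (rad/s): [2.79, 2.79, 3.14, 3.14, 3.14, 3.14].

INTERFACE

Orientations are given as a unit quaternion [x, y, z, w].
In Python, from station import manip, viewer, ticket gives the robot as it stands.
- The arm moves only by the shell command python3 -m creep 'ROWS' [FORCE]. ROWS is JSON, a list of rows, each an object with "slide": the shift along the tool's x, y, z in cm, a list of three; "angular": the turn, a rotation vector about the tool's x, y, z in rad, a list of three; "claw": the opening, from -1 (shut) to 1 (fully open). A call has 1 to 10 rows; each row shifts and turns the commanded pose from where the row before left it, along the tool's axes as they then stand; what a row does not reach is not made up. A row lasts 1/12 s, in which the tool goes at most 41.7 mm and 7.16 degrees, less where a joint would pass 70% of its speed; a pose out of reach is approached as far as the arm can. A call with a gripper value outside its range is refused whole. The fingers move at their own pace and stop on an object; FORCE is the grip in N (left out, the last holds). Time passes only in rows, so rows that do not move let the fingers close. It gives the time, the measured TCP pose, the force, the opening and the grip force at its end, in the units of the state.
- manip.sense(): the state, without advancing time (a new reading comes with each control period).
- viewer.snapshot(name): name is "scene" or "top"; returns the picture (384x512x3 uint8, blue, green, red); there is no depth.
- viewer.calibration(name): a dict with "fov_y" (degrees; the focal length in pixels is half the picture's height over the tangent of half this angle, whatever the lens; pixels are square), "cx", "cy" (the principal point, pixels), "T" (4x4, takes a point from camera to world coordinates). Camera axes: x right, y up, looking along -z (the intrinsics and any distortion apply to the point x, -y, -z); pixel columns grow to the right and rows downward; lengths in m; the calibration is good to about 2 mm. A picture is of the moment at which its call begins. calibration takes no time and is no camera call.
- ticket.sign_off(): hands the job in; it is judged then, once.
The state is a dict: "t": time; "q": joint angles; "qd": joint speeds; "tau": joint torques, N m; "tcp_pos": TCP position; "tool_rot": TCP orientation; "force": force on the tool from outside, world axes, zero at the start; "ft_torque": the same for the moment, N m; "finger_gap": opening from 0.0 (shut) to 1.0 (fully open); "gripper_force": force on a finger pad.
Only numpy, scipy, OpenCV 4.12 (cv2) and the standard library are available. Lean on these libraries where they do the work, as an engineer would, in place of code of your own. Each camera call takes 0.05 s, during which the arm holds its last target. There are 200 camera calls.

## Working session

There is one attempt and no reset: what is moved stays moved. The work goes in short steps, Python scripts to look and compute and a shell command to move; the robot and the scene stay as the last step left them, time stands still between calls to the robot, and variables do not carry over. Pictures are saved under pics/ and viewed, at most 10 in all, crops included, and the job is handed in when it is done.

```bash
ls; mkdir -p pics; python3 - <<'E'
from station import manip, viewer
import cv2
for n in ("scene","top"):
    c=viewer.calibration(n); print(n,c)
    cv2.imwrite(f"pics/{n}0.png",viewer.snapshot(n))
s=manip.sense(); print(s, manip.pinch_z)
E
```

```text
pics
scene {'fov_y': 42.34027467751377, 'cx': 262.9317621063827, 'cy': 191.31914043556435, 'T': array([[-0.73214719, -0.46657447,  0.49625474,  1.25427593],
       [ 0.6811016 , -0.50983702,  0.52551577,  0.76791987],
       [ 0.00781679,  0.72275479,  0.69106036,  1.09531135],
       [ 0.        ,  0.        ,  0.        ,  1.        ]])}
top {'fov_y': 45.88786572153805, 'cx': 254.47772879549757, 'cy': 183.97938262314412, 'T': array([[-1.13377955e-02,  9.97227746e-01, -7.35409862e-02,
         4.38583368e-01],
       [-9.99934685e-01, -1.14131370e-02, -6.04313896e-04,
         5.92934224e-03],
       [-1.44197193e-03,  7.35293313e-02,  9.97292012e-01,
         1.33820255e+00],
       [ 0.00000000e+00,  0.00000000e+00,  0.00000000e+00,
         1.00000000e+00]])}
{'t': 0.1, 'q': array([-1.28053645e+00,  5.28408875e-01,  1.43376535e+00,  7.10006548e-06,
        1.18140635e+00, -1.78495153e-01]), 'qd': array([-0.00080166, -0.00328203, -0.00295472,  0.00038514, -0.00059445,
       -0.00113259]), 'tau': array([-5.19887872e-04, -4.43306601e+01, -1.78584713e+01, -2.35310799e-04,
        3.89592256e-03,  1.80210577e-05]), 'tcp_pos': array([ 0.28220435, -0.55694259,  0.23041236]), 'tool_rot': array([ 9.72658928e-01,  2.32236135e-01, -5.22381042e-05, -9.92591633e-04]), 'force': array([ 0.40566956, -0.61432269, -0.16570894]), 'ft_torque': array([ 0.03509095, -0.03275469,  0.00556078]), 'gripper_force': 0.0, 'finger_gap': 0.9979580005795501} 0.0187
```

View pics/top0.png

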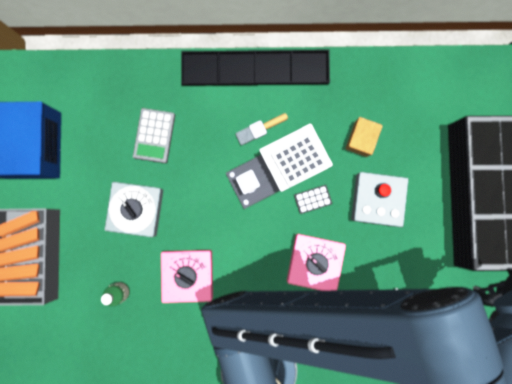

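View pics/scene0.png

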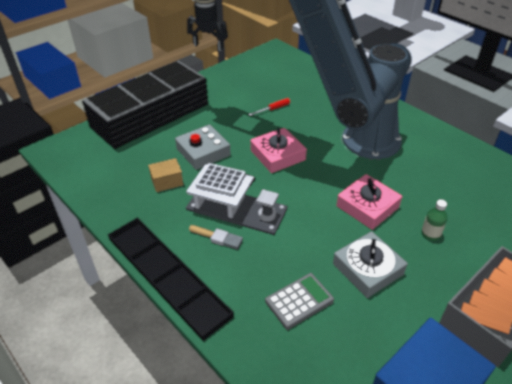

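The top view shows these candidates for the focus box: the grey box with a white scale at (133,209), pink boxes at (186,276) and (317,262), and a grey box with a red button at (381,200), which is the switch box. I choose (133,209). The carrier is at about (296,158) on the shelf and the post at (248,183). The brush is at (262,128), the panel at (313,200), the calculator at (154,135) and the carton at (365,136).

```bash
cat > h.py <<'E'
import numpy as np, cv2
from station import manip, viewer
from scipy.spatial.transform import Rotation as R
def K(n):
    c=viewer.calibration(n); f=192/np.tan(np.radians(c["fov_y"]/2)); return c,f
def unproj(n,uv,z):
    c,f=K(n); uv=np.atleast_2d(uv).astype(float); T=c["T"]
    d=np.c_[(uv[:,0]-c["cx"])/f,-(uv[:,1]-c["cy"])/f,-np.ones(len(uv))]@T[:3,:3].T
    o=T[:3,3]; return o+d*((z-o[2])/d[:,2])[:,None]
def proj(n,P):
    c,f=K(n); T=c["T"]; p=(np.atleast_2d(P)-T[:3,3])@T[:3,:3]
    return np.c_[c["cx"]+f*p[:,0]/-p[:,2], c["cy"]+f*p[:,1]/p[:,2]]
E
python3 - <<'E'
import cv2,numpy as np
im=cv2.imread("pics/top0.png")
a=cv2.resize(im[115:220,220:340],None,fx=5,fy=5,interpolation=cv2.INTER_CUBIC)
b=cv2.resize(im[178:240,100:166],None,fx=3,fy=3,interpolation=cv2.INTER_CUBIC)
o=np.zeros((525,798,3),np.uint8);o[:,:600]=a;o[:b.shape[0],600:600+b.shape[1]]=b
s=cv2.imread("pics/scene0.png")
c=cv2.resize(s[228:298,332:398],None,fx=3,fy=3,interpolation=cv2.INTER_CUBIC)
o[250:460,600:798]=c
cv2.imwrite("pics/c1.png",o)
E
```

```text
(no output)
```

View pics/c1.png

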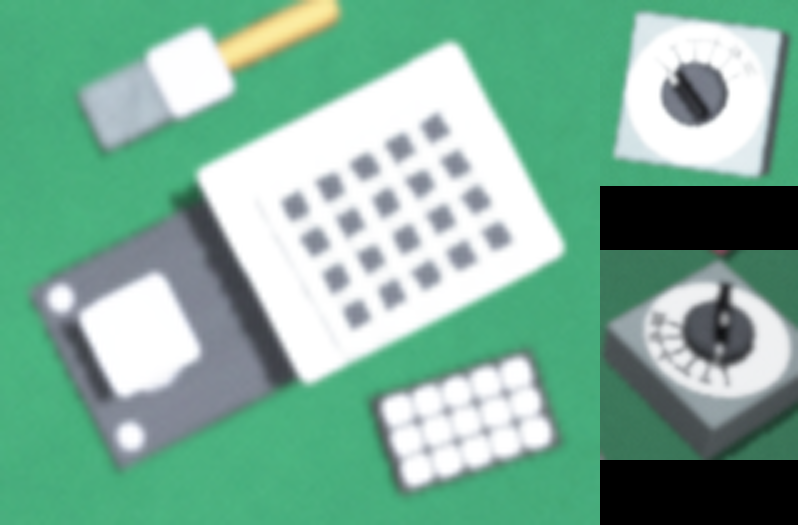

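The crop confirms the choice: the grey box with the white scale has its pointer upper-left of the sleeve, near mark 1. The tags show that the carrier lies skewed by a few degrees on the shelf, and its front edge is the faint line at about (300,272) in the crop. The shelf outline is the outer white quad. Next I measure.

```bash
cat >> h.py <<'E'
def fixfit(im):
    "shelf outline in top view -> fixture origin xy, yaw; sizes"
    g=im[100:225,220:345].min(2); m=((g>150)*255).astype(np.uint8)
    n,l,st,_=cv2.connectedComponentsWithStats(m); i=1+st[1:,4].argmax()
    c=max(cv2.findContours(((l==i)*255).astype(np.uint8),cv2.RETR_EXTERNAL,cv2.CHAIN_APPROX_NONE)[0],key=len)[:,0]+[220,100]
    P=unproj("top",c,0.09)[:,:2]
    return cv2.minAreaRect((P*1000).astype(np.float32))
def tags(im,z=0.106,lo=(90,220),hi=(230,345),thr=150):
    g=cv2.resize(im[lo[0]:hi[0],lo[1]:hi[1]],None,fx=4,fy=4,interpolation=cv2.INTER_CUBIC)
    gr=cv2.cvtColor(g,cv2.COLOR_BGR2GRAY); sat=g.max(2).astype(int)-g.min(2)
    bh=cv2.morphologyEx(gr,cv2.MORPH_BLACKHAT,np.ones((31,31)))
    m=((bh>50)&(sat<60)).astype(np.uint8)
    n,l,st,ce=cv2.connectedComponentsWithStats(m)
    k=[i for i in range(1,n) if 150<st[i,4]<900 and max(st[i,2:4])<36]
    return (ce[k]+.5)/4-.5+[lo[1],lo[0]]
E
python3 - <<'E'
from h import *
im=cv2.imread("pics/top0.png")
r=fixfit(im); print("shelf",r)
t=tags(im); print(len(t),t.round(1).tolist())
P=unproj("top",t,0.106)[:,:2]*1000
print("tags rect",cv2.minAreaRect(P.astype(np.float32)), P.mean(0))
# focus box corners from crop
cr=np.array([[638,12],[788,32],[765,176],[615,158]]);uv=(cr-[600,0]+.5)/3-.5+[100,178]
B=unproj("top",uv,0.05)[:,:2]*1000;print("box",B.round(),B.mean(0),np.linalg.norm(B-np.roll(B,1,0),axis=1))
# scale disc
g=im[178:240,100:166].min(2); m=(g>225).astype(np.uint8)
c=max(cv2.findContours(m,0,1)[0],key=cv2.contourArea); e=cv2.fitEllipse(c); print("disc",e, unproj("top",np.array(e[0])+[100,178],0.05)*1000)
b=cv2.resize(im[188:230,110:156],None,fx=11,fy=11,interpolation=cv2.INTER_CUBIC)
s=cv2.imread("pics/scene0.png"); k=cv2.convertScaleAbs(im[115:220,220:340],alpha=4,beta=-765)
o=np.zeros((462,786,3),np.uint8);o[:,:506]=b[:462,:506]; o[:210,526:766]=cv2.resize(k,None,fx=2,fy=2)
o[215:425,526:766]=cv2.resize(s[150:255,180:300],None,fx=2,fy=2)
cv2.imwrite("pics/c2.png",o)
E
```

```text
shelf ((604.4160766601562, -108.19929504394531), (135.7161865234375, 164.508544921875), 26.2744197845459)
22 [[306.5, 140.2], [299.5, 144.1], [310.7, 147.4], [292.6, 147.9], [303.6, 151.3], [285.6, 151.9], [314.8, 154.5], [296.8, 155.1], [278.6, 155.8], [307.8, 158.3], [289.6, 159.0], [318.9, 161.7], [300.8, 162.3], [282.6, 162.8], [311.8, 165.7], [293.8, 166.3], [305.0, 169.5], [286.8, 170.2], [297.9, 173.4], [236.4, 174.7], [290.8, 177.4], [245.5, 196.3]]
tags rect ((569.1028442382812, -56.424530029296875), (72.43941497802734, 221.7594451904297), 25.695173263549805) [ 590.81240389 -100.71650508]
box [[545. 412.]
 [524. 269.]
 [389. 290.]
 [407. 432.]] [466.12117025 350.7655685 ] [139.28660883 144.10645667 137.27129952 142.71618239]
disc ((33.224449157714844, 30.91689682006836), (48.181026458740234, 50.053138732910156), 46.982662200927734) [[466.56536956 351.55171693  50.        ]]
```

View pics/c2.png

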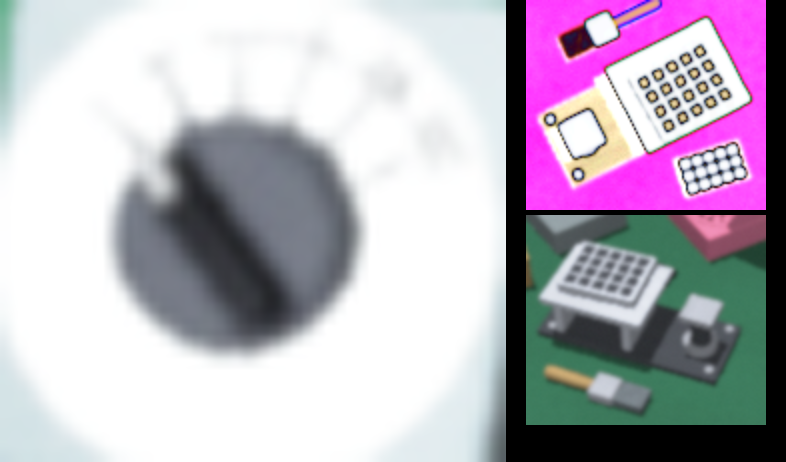

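The second crop shows the fin running from (270,305) to the pointer at (160,180), roughly at mark 1.5. The mark lines converge on about (238,236). My eyeballed box corners included the dark side face at the right, so I remeasure them with sharper masks and cross-check against the scene camera.

```bash
cat >> h.py <<'E'
def carrier(n,im,**k):
    "pose of carrier from tags: centre (m), yaw of its long axis mod pi"
    t=tags(im,**k); P=unproj(n,t,k.get("z",0.106))[:,:2]
    d=np.linalg.norm(P-np.median(P,0),axis=1); P=P[d<0.075]
    r=cv2.minAreaRect((P*1000).astype(np.float32)); w=r[1]
    u=np.linalg.svd(P-P.mean(0))[2][0]
    return P.mean(0)*1000,np.arctan2(u[1],u[0])%np.pi,w,len(P)
E
python3 - <<'E'
from h import *
im=cv2.imread("pics/top0.png"); sc=cv2.imread("pics/scene0.png")
print("carrier top",carrier("top",im))
print("carrier scene",carrier("scene",sc,lo=(150,180),hi=(205,260)))
f=192/np.tan(np.radians(45.8878/2))
def quad(im,n,lo,hi,thr,z,cand=150):
    g=cv2.resize(im[lo[0]:hi[0],lo[1]:hi[1]],None,fx=6,fy=6,interpolation=cv2.INTER_CUBIC).min(2)
    c=max(cv2.findContours((g>thr).astype(np.uint8),0,1)[0],key=cv2.contourArea)[:,0]
    uv=(c+.5)/6-.5+[lo[1],lo[0]]
    return cv2.minAreaRect((unproj(n,uv,z)[:,:2]*1000).astype(np.float32))
for th in (120,150,170): 
    print(th,"box",quad(im,"top",(175,97),(243,170),th,.05),"\n shelf",quad(im,"top",(115,258),(200,340),th,.09),"\n post",quad(im,"top",(165,231),(198,264),th,.088))
# template candidates in scene view: project predicted points
a=np.radians(116.27);x=np.array([np.cos(a),np.sin(a)]);y=np.array([-x[1],x[0]]);o=np.array([.6044,-.1082])+.08*x
f3=lambda X,Y,Z: [*(o+X*x+Y*y),Z]
L=[f3(-.16,-.065,.09),f3(-.16,.065,.09),f3(0,.065,.09),f3(0,-.065,.09)]
Q=[f3(.045,-.025,.088),f3(.045,.025,.088),f3(.095,.025,.088),f3(.095,-.025,.088)]
B=[f3(-.175,-.06,.012),f3(-.175,.06,.012),f3(.115,.06,.012),f3(.115,-.06,.012)]
oo=[]
for n,i,(r0,r1,c0,c1),k in (("top",im,(110,215,220,345),3),("scene",sc,(150,240,180,300),3)):
    v=cv2.resize(i,None,fx=k,fy=k,interpolation=cv2.INTER_CUBIC)
    for q,col in((L,(0,0,255)),(Q,(255,0,0)),(B,(0,255,255))):
        cv2.polylines(v,[(((proj(n,q)+.5)*k-.5).round()).astype(int)],True,col,1)
    oo.append(v[r0*k:r1*k,c0*k:c1*k])
o2=np.zeros((320,780,3),np.uint8);o2[:315,:375]=oo[0];o2[:270,380:740]=oo[1];cv2.imwrite("pics/c3.png",o2)
E
```

```text
carrier top (array([ 597.32354558, -115.14291978]), np.float64(2.066528295598907), (68.27826690673828, 88.34252166748047), 20)
carrier scene (array([ 602.28354671, -118.49955617]), np.float64(1.6059253882520264), (67.93972778320312, 88.80619812011719), 15)
120 box ((466.5703125, 354.36712646484375), (142.72000122070312, 143.00152587890625), 81.73218536376953) 
 shelf ((604.3488159179688, -108.34544372558594), (138.27781677246094, 167.6387176513672), 26.4680118560791) 
 post ((539.394287109375, 27.314579010009766), (90.94222259521484, 91.08727264404297), 89.34675598144531)
150 box ((466.6290283203125, 354.5516052246094), (140.06045532226562, 139.98513793945312), 81.70100402832031) 
 shelf ((604.3092651367188, -108.34183502197266), (136.54873657226562, 165.75527954101562), 26.509315490722656) 
 post ((536.5090942382812, 24.561439514160156), (63.04118347167969, 56.23158264160156), 26.037050247192383)
170 box ((466.6000061035156, 354.6914978027344), (138.27500915527344, 138.31924438476562), 81.63578796386719) 
 shelf ((604.2899169921875, -108.3723373413086), (135.32412719726562, 164.76351928710938), 26.545629501342773) 
 post ((536.3726806640625, 24.856168746948242), (60.98342514038086, 54.75432205200195), 26.19765281677246)
```

View pics/c3.png

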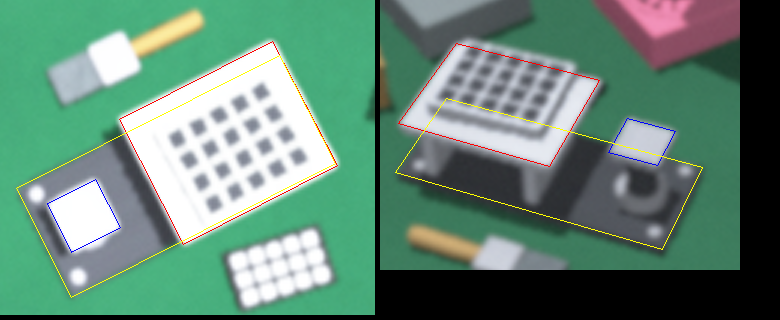

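The overlays agree in both views to within about 1–2 mm, with these results:

| Item | Centre (mm) | Yaw | Notes |
|---|---|---|---|
| Fixture | shelf top (604.3, -108.3) | 116.4° | |
| Carrier | | +0.035 rad relative to the fixture | At (-83, +9) mm in the fixture frame |
| Focus box | (466.6, 354.5) | -0.145 rad | |
| Sleeve fin | | about 0.585 rad | Target is -0.35 rad |

I do the sleeve first.

```bash
cat > to.py <<'E'
import sys,numpy as np
from station import manip
from scipy.spatial.transform import Rotation as R
s=manip.sense();r=R.from_quat(s["tool_rot"]);X=r.as_matrix()
g=np.array(eval(sys.argv[1]));yaw=eval(sys.argv[2])
tgt=R.from_matrix(np.c_[[np.cos(yaw),np.sin(yaw),0],[np.sin(yaw),-np.cos(yaw),0],[0,0,-1]])
print("t",round(s["t"],2),"tcp",s["tcp_pos"].round(4),"yaw",round(np.arctan2(X[1,0],X[0,0]),3),"F",s["force"].round(1),"gap",round(s["finger_gap"],3),"q6",round(s["q"][5],2))
print("slide cm",(X.T@(g-s["tcp_pos"])*100).round(2),"rotvec",(r.inv()*tgt).as_rotvec().round(3))
E
python3 -m creep '[{"slide":[3.2,-2.2,0],"angular":[0,0,0],"claw":1},{"slide":[3.2,-2.2,0],"angular":[0,0,0],"claw":1},{"slide":[3.2,-2.2,0],"angular":[0,0,0],"claw":1},{"slide":[3.2,-2.2,0],"angular":[0,0,0],"claw":1},{"slide":[3.2,-2.2,0],"angular":[0,0,0],"claw":1},{"slide":[3.2,-2.2,0],"angular":[0,0,0],"claw":1},{"slide":[3.2,-2.2,0],"angular":[0,0,0],"claw":1},{"slide":[3.2,-2.2,0],"angular":[0,0,0],"claw":1},{"slide":[3.2,-2.2,0],"angular":[0,0,0],"claw":1}]' 40
python3 to.py [.4666,.3545,.2] .585
```

```text
t: 0.85
tcp_pos: [0.4502, -0.2489, 0.2311]
tool_rot: [0.973, 0.232, -0.0, -0.0]
force: [0.9, -0.1, -0.2]
finger_gap: 0.999
gripper_force: 0.0
t 0.85 tcp [ 0.4502 -0.2489  0.2311] yaw 0.468 F [ 0.9 -0.1 -0.2] gap 0.999 q6 0.38
slide cm [ 28.71 -53.09   3.14] rotvec [-0.001  0.    -0.117]
```

```bash
python3 -m creep '[{"slide":[1.7,-3.15,0],"angular":[0,0,0],"claw":1},{"slide":[1.7,-3.15,0],"angular":[0,0,0],"claw":1},{"slide":[1.7,-3.15,0],"angular":[0,0,0],"claw":1},{"slide":[1.7,-3.15,0],"angular":[0,0,0],"claw":1},{"slide":[1.7,-3.15,0],"angular":[0,0,0],"claw":1},{"slide":[1.7,-3.15,0],"angular":[0,0,0],"claw":1},{"slide":[1.7,-3.15,0],"angular":[0,0,0],"claw":1},{"slide":[1.7,-3.15,0],"angular":[0,0,0],"claw":1},{"slide":[1.7,-3.15,0],"angular":[0,0,0],"claw":1},{"slide":[1.7,-3.15,0],"angular":[0,0,0],"claw":1}]' >/dev/null
python3 -m creep '[{"slide":[1.7,-3.15,0],"angular":[0,0,0],"claw":1},{"slide":[1.7,-3.15,0],"angular":[0,0,0],"claw":1},{"slide":[1.7,-3.15,0],"angular":[0,0,0],"claw":1},{"slide":[1.7,-3.15,0],"angular":[0,0,0],"claw":1},{"slide":[1.7,-3.15,0],"angular":[0,0,0],"claw":1},{"slide":[1.7,-3.15,0],"angular":[0,0,0],"claw":1},{"slide":[1.4,-2.6,0],"angular":[0,0,0],"claw":1},{"slide":[0,0,1],"angular":[0,0,-0.117],"claw":0},{"slide":[0,0,1],"angular":[0,0,0],"claw":0}]' | head -3
python3 to.py [.4666,.3545,.078] .585
```

```text
t: 2.43
tcp_pos: [0.4654, 0.3532, 0.211]
tool_rot: [0.957, 0.291, 0.001, -0.0]
t 2.43 tcp [0.4654 0.3532 0.211 ] yaw 0.591 F [-0.   0.5 -1.1] gap 0.748 q6 1.44
slide cm [ 0.16 -0.05 13.3 ] rotvec [ 0.    -0.001  0.006]
```

```bash
python3 -m creep '[{"slide":[0.15,-0.05,2],"angular":[0,0,0],"claw":0},{"slide":[0,0,2.3],"angular":[0,0,0],"claw":0},{"slide":[0,0,2.3],"angular":[0,0,0],"claw":0},{"slide":[0,0,2.3],"angular":[0,0,0],"claw":0},{"slide":[0,0,2.3],"angular":[0,0,0],"claw":0},{"slide":[0,0,2.1],"angular":[0,0,0],"claw":0},{"slide":[0,0,0],"angular":[0,0,0],"claw":0},{"slide":[0,0,0],"angular":[0,0,0],"claw":-1},{"slide":[0,0,0],"angular":[0,0,0],"claw":-1}]' 60 | tail -3
python3 -m creep '[{"slide":[0,0,0],"angular":[0,0,0],"claw":-1},{"slide":[0,0,0],"angular":[0,0,0],"claw":-1},{"slide":[0,0,0],"angular":[0,0,0],"claw":-1},{"slide":[0,0,0],"angular":[0,0,0],"claw":-1}]' | tail -3
python3 to.py [.4666,.3545,.078] -0.355
```

```text
force: [0.5, 0.1, -0.5]
finger_gap: 0.228
gripper_force: 0.0
force: [-2.9, 4.8, -0.5]
finger_gap: 0.116
gripper_force: 61.6
t 3.52 tcp [0.4666 0.3537 0.0795] yaw 0.585 F [-2.9  4.8 -0.5] gap 0.116 q6 1.44
slide cm [ 0.05 -0.07  0.15] rotvec [-0.002 -0.002  0.94 ]
```

The gripper holds the fin at about 10 mm opening. I turn it clockwise, which is + about tool z.

```bash
python3 -m creep '[{"slide":[0,0,0],"angular":[0,0,0.094],"claw":-1},{"slide":[0,0,0],"angular":[0,0,0.094],"claw":-1},{"slide":[0,0,0],"angular":[0,0,0.094],"claw":-1},{"slide":[0,0,0],"angular":[0,0,0.094],"claw":-1},{"slide":[0,0,0],"angular":[0,0,0.094],"claw":-1},{"slide":[0,0,0],"angular":[0,0,0.094],"claw":-1},{"slide":[0,0,0],"angular":[0,0,0.094],"claw":-1},{"slide":[0,0,0],"angular":[0,0,0.094],"claw":-1},{"slide":[0,0,0],"angular":[0,0,0.094],"claw":-1},{"slide":[0,0,0],"angular":[0,0,0.094],"claw":-1}]' | tail -3
python3 -m creep '[{"slide":[0,0,0],"angular":[0,0,0],"claw":-1},{"slide":[0,0,0],"angular":[0,0,0],"claw":-1},{"slide":[0,0,0],"angular":[0,0,0],"claw":-1}]' | tail -3
python3 to.py [.4666,.3545,.078] -0.355
```

```text
force: [-1.8, 3.8, -0.4]
finger_gap: 0.114
gripper_force: 61.6
force: [-3.5, 4.7, 3.1]
finger_gap: 0.109
gripper_force: 61.9
t 4.6 tcp [0.4665 0.3534 0.0795] yaw -0.352 F [-3.5  4.7  3.1] gap 0.109 q6 2.38
slide cm [-0.03 -0.1   0.15] rotvec [-0.002 -0.     0.003]
```

```bash
python3 -m creep '[{"slide":[0,0,0],"angular":[0,0,0],"claw":0},{"slide":[0,0,0],"angular":[0,0,0],"claw":0},{"slide":[0,0,0],"angular":[0,0,0],"claw":0},{"slide":[0,0,-3],"angular":[0,0,0],"claw":0},{"slide":[0,0,-3],"angular":[0,0,0],"claw":0},{"slide":[0,0,-3],"angular":[0,0,0],"claw":0},{"slide":[0,0,-3],"angular":[0,0,-0.121],"claw":0.4},{"slide":[0,0,-2],"angular":[0,0,-0.121],"claw":0.4},{"slide":[0,0,0],"angular":[0,0,-0.121],"claw":0.4},{"slide":[0,0,0],"angular":[0,0,-0.121],"claw":0.4}]' >/dev/null
python3 -m creep '[{"slide":[0,0,0],"angular":[0,0,-0.121],"claw":0.4},{"slide":[0,0,0],"angular":[0,0,-0.121],"claw":0.4},{"slide":[0,0,0],"angular":[0,0,-0.121],"claw":0.4},{"slide":[0,0,0],"angular":[0,0,-0.121],"claw":0.4},{"slide":[0,0,0],"angular":[0,0,-0.121],"claw":0.4},{"slide":[0,0,0],"angular":[0,0,-0.121],"claw":0.4},{"slide":[0,0,0],"angular":[0,0,-0.121],"claw":0.4},{"slide":[0,0,0],"angular":[0,0,-0.121],"claw":0.4},{"slide":[0,0,0],"angular":[0,0,-0.121],"claw":0.4},{"slide":[0,0,0],"angular":[0,0,-0.121],"claw":0.4}]' >/dev/null
python3 -m creep '[{"slide":[0,0,0],"angular":[0,0,-0.121],"claw":0.4},{"slide":[0,0,0],"angular":[0,0,-0.121],"claw":0.4},{"slide":[0,0,0],"angular":[0,0,-0.121],"claw":0.4},{"slide":[0,0,0],"angular":[0,0,-0.121],"claw":0.4},{"slide":[0,0,0],"angular":[0,0,-0.121],"claw":0.4},{"slide":[0,0,0],"angular":[0,0,-0.121],"claw":0.4}]' | head -2
python3 to.py [.6358,-.1864,.2] 2.0665
```

```text
t: 6.77
tcp_pos: [0.4668, 0.3519, 0.2184]
t 6.77 tcp [0.4668 0.3519 0.2184] yaw 2.072 F [ 0.3  0.4 -0.2] gap 0.699 q6 -0.05
slide cm [-55.32 -11.06   1.89] rotvec [-0.     0.001  0.006]
```

```bash
python3 -m creep '[{"slide":[-3.7,-0.74,0],"angular":[0,0,0],"claw":0.4},{"slide":[-3.7,-0.74,0],"angular":[0,0,0],"claw":0.4},{"slide":[-3.7,-0.74,0],"angular":[0,0,0],"claw":0.4},{"slide":[-3.7,-0.74,0],"angular":[0,0,0],"claw":0.4},{"slide":[-3.7,-0.74,0],"angular":[0,0,0],"claw":0.4},{"slide":[-3.7,-0.74,0],"angular":[0,0,0],"claw":0.4},{"slide":[-3.7,-0.74,0],"angular":[0,0,0],"claw":0.4},{"slide":[-3.7,-0.74,0],"angular":[0,0,0],"claw":0.4},{"slide":[-3.7,-0.74,0],"angular":[0,0,0],"claw":0.4},{"slide":[-3.7,-0.74,0],"angular":[0,0,0],"claw":0.4}]' >/dev/null
python3 -m creep '[{"slide":[-3.7,-0.74,0],"angular":[0,0,0],"claw":0.4},{"slide":[-3.7,-0.74,0],"angular":[0,0,0],"claw":0.4},{"slide":[-3.7,-0.74,0],"angular":[0,0,0],"claw":0.4},{"slide":[-3.7,-0.74,0],"angular":[0,0,0],"claw":0.4},{"slide":[-3.5,-0.7,0],"angular":[0,0,0],"claw":0.4},{"slide":[0,0,0],"angular":[0,0,0],"claw":0.4},{"slide":[0,0,0],"angular":[0,0,0],"claw":0.4}]' >/dev/null
python3 to.py [.6358,-.1864,.12] 2.0665
python3 - <<'E'
from h import *
t=viewer.snapshot("top");s=viewer.snapshot("scene")
cv2.imwrite("pics/t1.png",t)
o=np.zeros((420,800,3),np.uint8)
o[:420,:460]=cv2.resize(t[188:230,110:156],None,fx=10,fy=10,interpolation=cv2.INTER_CUBIC)
o[:390,470:800]=cv2.resize(s[120:250,170:280],None,fx=3,fy=3,interpolation=cv2.INTER_CUBIC)
cv2.imwrite("pics/c4.png",o)
E
```

```text
t 8.18 tcp [ 0.6318 -0.1895  0.2179] yaw 2.063 F [ 0.2  0.7 -0.2] gap 0.697 q6 -0.95
slide cm [0.09 0.5  9.79] rotvec [-0.     0.    -0.004]
```

View pics/c4.png

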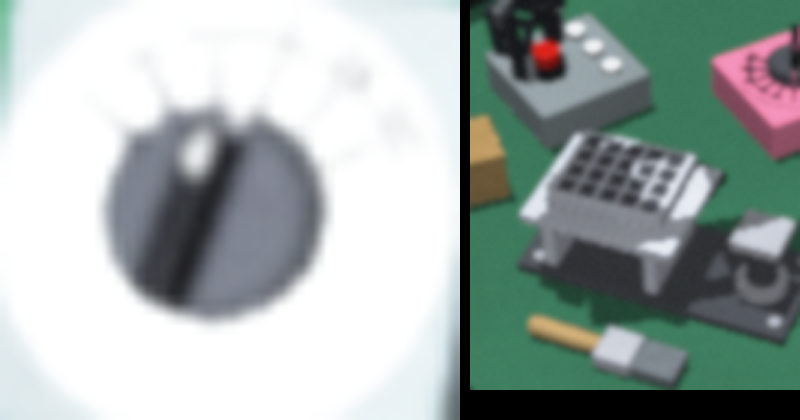

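The pointer now stands on mark 4: the fin axis leans about 0.37 rad clockwise of vertical in the crop, so the sleeve is at about 1.2. The carrier is unmoved, and the gripper hovers behind it. I descend behind its rear edge.

```bash
python3 -m creep '[{"slide":[0,0.5,2],"angular":[0,0,0],"claw":0.4},{"slide":[0,0,3],"angular":[0,0,0],"claw":0.4},{"slide":[0,0,3],"angular":[0,0,0],"claw":0.4},{"slide":[0,0,2],"angular":[0,0,0],"claw":0.4},{"slide":[0,0,1],"angular":[0,0,0],"claw":0.4},{"slide":[0,0,0.7],"angular":[0,0,0],"claw":0.4},{"slide":[0,0,0.6],"angular":[0,0,0],"claw":0.4},{"slide":[0,0,0.6],"angular":[0,0,0],"claw":0.4},{"slide":[0,0,0],"angular":[0,0,0],"claw":0.4},{"slide":[0,0,0],"angular":[0,0,0],"claw":0.4}]' >/dev/null
python3 to.py [.6358,-.1864,.089] 2.0665
python3 - <<'E'
from h import *
t=viewer.snapshot("top");s=viewer.snapshot("scene")
print(carrier("top",t))
o=np.zeros((520,800,3),np.uint8)
o[:500,:]=0
o[:500,:400]=cv2.resize(s[140:240,180:260],None,fx=5,fy=5,interpolation=cv2.INTER_CUBIC)
o[:500,405:780]=cv2.resize(t[110:210,265:340],None,fx=5,fy=5,interpolation=cv2.INTER_CUBIC)
cv2.imwrite("pics/c5.png",o)
E
```

```text
t 9.12 tcp [ 0.6367 -0.1844  0.09  ] yaw 2.066 F [-0.2  0.3  0. ] gap 0.698 q6 -0.95
slide cm [-0.13 -0.18  0.1 ] rotvec [ 0.001  0.001 -0.   ]
(array([590.26489457, -84.21786673]), np.float64(0.09876476852983185), (70.12710571289062, 44.774932861328125), 8)
```

View pics/c5.png

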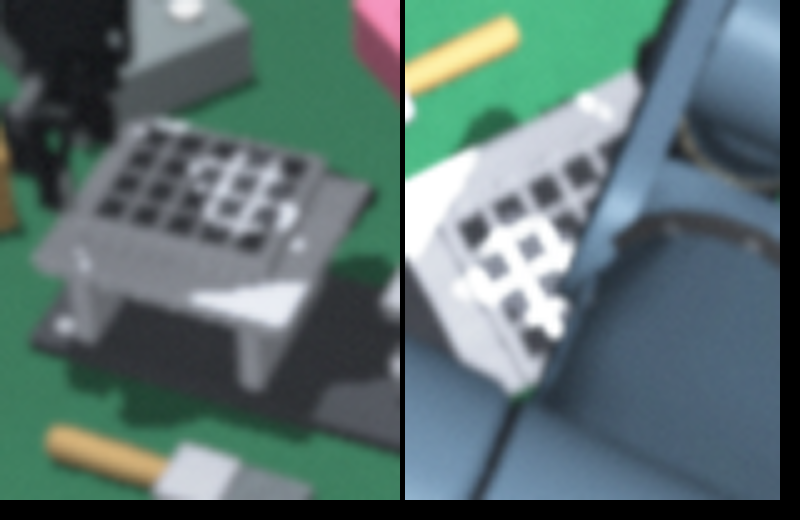

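Both fingertips stand just behind the plate's rear edge. The left one is at about (55,205) in the crop. The cast shadow spoils simple tag detection, so I add a model-based grid fit using both views and compute the push in the tool's axes.

```bash
cat > st.py <<'E'
"carrier pose & tool in fixture frame"
from h import *
from scipy.optimize import least_squares
from scipy.spatial import cKDTree
a=np.radians(116.4);X=np.array([np.cos(a),np.sin(a)]);Y=np.array([-X[1],X[0]]);O=np.array([.60435,-.1083])+.08*X
G=np.array([[i*.0221,j*.0226] for i in np.arange(-2,3) for j in np.arange(-1.5,2)])
def cpts(p,z): 
    c,s=np.cos(p[2]),np.sin(p[2]); g=G@np.array([[c,s],[-s,c]])+p[:2]
    return np.c_[O+g[:,:1]*X+g[:,1:]*Y,np.full(len(G),z)]
def blobs(im):
    gr=cv2.resize(cv2.cvtColor(im,cv2.COLOR_BGR2GRAY),None,fx=4,fy=4,interpolation=cv2.INTER_CUBIC)
    bh=cv2.morphologyEx(gr,cv2.MORPH_BLACKHAT,np.ones((27,27)))
    n,l,st,ce=cv2.connectedComponentsWithStats((bh>35).astype(np.uint8))
    k=[i for i in range(1,n) if 100<st[i,4]<800 and max(st[i,2:4])<40]
    return (ce[k]+.5)/4-.5
def fit(p,ims,z=.106):
    tr={n:cKDTree(blobs(i)) for n,i in ims.items()}; p=np.array(p,float)
    for it in range(15):
        pr=[]
        for n,t in tr.items():
            q=proj(n,cpts(p,z)); d,i=t.query(q); m=d<(4 if it<6 else 1.8); pr.append((n,m,t.data[i[m]]))
        fun=lambda p:np.concatenate([(proj(n,cpts(p,z))[m]-b).ravel() for n,m,b in pr])
        r=least_squares(fun,p,loss="soft_l1",x_scale=[.01,.01,.1]); p=r.x
    return p,{n:int(m.sum()) for n,m,_ in pr},np.sqrt((r.fun**2).mean())
if __name__=="__main__":
    import sys
    s=manip.sense();M=R.from_quat(s["tool_rot"]).as_matrix();d=s["tcp_pos"][:2]-O
    ty=(np.arctan2(M[1,0],M[0,0])-a+np.pi)%(2*np.pi)-np.pi
    print("t",round(s["t"],2),"tool fx (mm)",(d@X*1e3).round(1),(d@Y*1e3).round(1),"z",(s["tcp_pos"][2]*1e3).round(1),"yaw",ty.round(3),"F",s["force"].round(1))
    g=eval(sys.argv[1]); ims={n:viewer.snapshot(n) for n in ("top","scene")}
    for n in ims: cv2.imwrite(f"pics/last_{n}.png",ims[n])
    for w in (("top",),("scene",),("top","scene")):
        p,k,e=fit(g,{n:ims[n] for n in w}); print(w,"carrier mm",(p[:2]*1e3).round(1),p[2].round(3),k,e.round(2))
E
python3 - <<'E'
from st import *
print(fit([-.083,.009,.035],{"top":cv2.imread("pics/top0.png")}),fit([-.083,.009,.035],{"scene":cv2.imread("pics/scene0.png")}))
E
python3 st.py [-.083,.009,.035]
```

```text
(array([-0.08300893,  0.00933104,  0.03777069]), {'top': 20}, np.float64(0.06412035493932082)) (array([-0.08296961,  0.01481442,  0.12834188]), {'scene': 0}, np.float64(nan))
t 9.22 tool fx (mm) -162.9 4.8 z 90.3 yaw 0.034 F [ 0.  -0.3 -0.7]
('top',) carrier mm [-83.5   8.8] 0.044 {'top': 6} 0.36
('scene',) carrier mm [-82.6  10.2] 0.028 {'scene': 14} 0.19
('top', 'scene') carrier mm [-82.7   9.8] 0.022 {'top': 6, 'scene': 14} 0.29st.py:24: RuntimeWarning: Mean of empty slice.
  return p,{n:int(m.sum()) for n,m,_ in pr},np.sqrt((r.fun**2).mean())
  ret = ret.dtype.type(ret / rcount)
```

```bash
python3 -m creep '[{"slide":[0.4,0.03,0],"angular":[0,0,0],"claw":0.4},{"slide":[0.4,0.03,0],"angular":[0,0,0],"claw":0.4},{"slide":[0.4,0.03,0],"angular":[0,0,0.003],"claw":0.4},{"slide":[0.4,0.03,0],"angular":[0,0,0.003],"claw":0.4},{"slide":[0.4,0.03,0],"angular":[0,0,0.003],"claw":0.4},{"slide":[0.4,0.03,0],"angular":[0,0,0.003],"claw":0.4},{"slide":[0.4,0.03,0],"angular":[0,0,0.003],"claw":0.4},{"slide":[0.4,0.03,0],"angular":[0,0,0.003],"claw":0.4},{"slide":[0.4,0.03,0],"angular":[0,0,0.003],"claw":0.4},{"slide":[0,0,0],"angular":[0,0,0],"claw":0.4}]' | tail -4
python3 st.py [-.056,.009,.03]
```

```text
tool_rot: [0.521, 0.853, 0.0, -0.0]
force: [1.3, -0.9, 1.0]
finger_gap: 0.703
gripper_force: 0.7
t 10.15 tool fx (mm) -125.1 3.2 z 89.4 yaw 0.013 F [ 1.3 -0.9  1. ]
('top',) carrier mm [-52.6   5.8] -0.007 {'top': 9} 0.4
('scene',) carrier mm [-52.8   7.4] 0.011 {'scene': 12} 0.19
('top', 'scene') carrier mm [-52.6   6.3] -0.006 {'top': 9, 'scene': 12} 0.34
```

```bash
python3 -m creep '[{"slide":[0.5,0.035,0],"angular":[0,0,0],"claw":0.4},{"slide":[0.5,0.035,0],"angular":[0,0,0],"claw":0.4},{"slide":[0.5,0.035,0],"angular":[0,0,0.002],"claw":0.4},{"slide":[0.5,0.035,0],"angular":[0,0,0.002],"claw":0.4},{"slide":[0.5,0.035,0],"angular":[0,0,0.002],"claw":0.4},{"slide":[0.5,0.035,0],"angular":[0,0,0.002],"claw":0.4},{"slide":[0.5,0.035,0],"angular":[0,0,0.002],"claw":0.4},{"slide":[0.5,0.035,0],"angular":[0,0,0],"claw":0.4},{"slide":[0.5,0.035,0],"angular":[0,0,0],"claw":0.4},{"slide":[0,0,0],"angular":[0,0,0],"claw":0.4}]' | tail -4
python3 st.py [-.007,.004,.01]
```

```text
tool_rot: [0.525, 0.851, 0.0, -0.001]
force: [-0.3, 0.6, 0.9]
finger_gap: 0.696
gripper_force: 0.0
t 11.08 tool fx (mm) -79.5 0.8 z 89.2 yaw 0.004 F [-0.3  0.6  0.9]
('top',) carrier mm [-7.2  1.3] 0.016 {'top': 7} 0.46
('scene',) carrier mm [-7.   3.9] 0.006 {'scene': 12} 0.14
('top', 'scene') carrier mm [-6.9  2.8] -0.013 {'top': 6, 'scene': 13} 0.35
```

```bash
python3 -m creep '[{"slide":[0.5,0.025,0],"angular":[0,0,0],"claw":0.4},{"slide":[0.5,0.025,0],"angular":[0,0,0],"claw":0.4},{"slide":[0.5,0.025,0],"angular":[0,0,0],"claw":0.4},{"slide":[0.5,0.025,0],"angular":[0,0,0],"claw":0.4},{"slide":[0.5,0.025,0],"angular":[0,0,0],"claw":0.4},{"slide":[0.5,0.025,0],"angular":[0,0,0],"claw":0.4},{"slide":[0.5,0.025,0],"angular":[0,0,0],"claw":0.4},{"slide":[0.5,0.025,0],"angular":[0,0,0],"claw":0.4},{"slide":[0.5,0.025,0],"angular":[0,0,0],"claw":0.4},{"slide":[0,0,0],"angular":[0,0,0],"claw":0.4}]' | tail -4
python3 st.py [.038,.0015,.005]
```

```text
tool_rot: [0.525, 0.851, 0.0, -0.001]
force: [0.7, 0.1, -0.0]
finger_gap: 0.699
gripper_force: 0.0
t 12.02 tool fx (mm) -34.1 -1.0 z 89.0 yaw 0.004 F [ 0.7  0.1 -0. ]
('top',) carrier mm [38.8  0.4] -0.01 {'top': 7} 0.5
('scene',) carrier mm [38.8  1.7] -0.001 {'scene': 15} 0.32
('top', 'scene') carrier mm [38.9  1.1] -0.011 {'top': 7, 'scene': 15} 0.41
```

```bash
python3 -m creep '[{"slide":[0.4,0.015,0],"angular":[0,0,0],"claw":0.4},{"slide":[0.4,0.015,0],"angular":[0,0,0],"claw":0.4},{"slide":[0.4,0.015,0],"angular":[0,0,0],"claw":0.4},{"slide":[0.4,0.015,0],"angular":[0,0,0],"claw":0.4},{"slide":[0.3,0.015,0],"angular":[0,0,0],"claw":0.4},{"slide":[0.3,0.015,0],"angular":[0,0,0],"claw":0.4},{"slide":[0.3,0.01,0],"angular":[0,0,0],"claw":0.4},{"slide":[0.2,0,0],"angular":[0,0,0],"claw":0.4},{"slide":[0,0,0],"angular":[0,0,0],"claw":0.4},{"slide":[0,0,0],"angular":[0,0,0],"claw":0.4}]' | tail -4
python3 st.py [.065,.000,.00]
```

```text
tool_rot: [0.526, 0.851, 0.0, -0.001]
force: [-1.0, -0.0, -1.0]
finger_gap: 0.697
gripper_force: 0.0
t 12.95 tool fx (mm) -8.5 -2.2 z 89.3 yaw 0.003 F [-1. -0. -1.]
('top',) carrier mm [64.9 -2.3] 0.015 {'top': 7} 0.65
('scene',) carrier mm [64.7 -0.8] 0.006 {'scene': 16} 0.24
('top', 'scene') carrier mm [64.9 -1.4] 0.005 {'top': 7, 'scene': 16} 0.45
```

```bash
python3 -m creep '[{"slide":[0.2,0,0],"angular":[0,0,0],"claw":0.4},{"slide":[0.2,0,0],"angular":[0,0,0],"claw":0.4},{"slide":[0.15,0,0],"angular":[0,0,0],"claw":0.4},{"slide":[0,0,0],"angular":[0,0,0],"claw":0.4},{"slide":[-0.5,0,0],"angular":[0,0,0],"claw":0.4},{"slide":[-1.5,0,0],"angular":[0,0,0],"claw":0.4},{"slide":[-2,0,0],"angular":[0,0,0],"claw":0.4},{"slide":[0,0,-3],"angular":[0,0,0],"claw":0.4},{"slide":[-3,0,-3],"angular":[0,0,0],"claw":0.4},{"slide":[-4,0,-3],"angular":[0,0,0],"claw":0.4}]' | tail -4
python3 -m creep '[{"slide":[-3,0,-2],"angular":[0,0,0],"claw":0.4},{"slide":[-4,0,0],"angular":[0,0,0],"claw":0.4},{"slide":[-4,0,0],"angular":[0,0,0],"claw":0.4},{"slide":[-3,0,0],"angular":[0,0,0],"claw":0.4},{"slide":[0,0,0],"angular":[0,0,0],"claw":0.4}]' | tail -4
sed -i 's/z=.106):$/z=.104):/' st.py; python3 st.py [.07,-.001,.00]
python3 - <<'E'
import cv2,numpy as np
t=cv2.imread("pics/last_top.png");s=cv2.imread("pics/last_scene.png")
o=np.zeros((520,800,3),np.uint8)
o[:480,:390]=cv2.resize(s[140:300,180:310],None,fx=3,fy=3,interpolation=cv2.INTER_CUBIC)
o[:480,400:790]=cv2.resize(t[100:260,200:330],None,fx=3,fy=3,interpolation=cv2.INTER_CUBIC)
cv2.imwrite("pics/c6.png",o)
E
```

```text
tool_rot: [0.525, 0.851, 0.0, -0.001]
force: [1.9, 0.3, 0.6]
finger_gap: 0.698
gripper_force: 0.0
tool_rot: [0.528, 0.849, -0.001, 0.003]
force: [0.6, -0.8, -0.1]
finger_gap: 0.701
gripper_force: 0.0
t 14.3 tool fx (mm) -254.9 -1.4 z 193.8 yaw -0.002 F [ 0.6 -0.8 -0.1]
('top',) carrier mm [68.7 -0.9] -0.0 {'top': 8} 0.48
('scene',) carrier mm [67.9  2.2] -0.007 {'scene': 1} 0.0
('top', 'scene') carrier mm [68.8 -0.7] -0.006 {'top': 8, 'scene': 1} 0.49
```

View pics/c6.png

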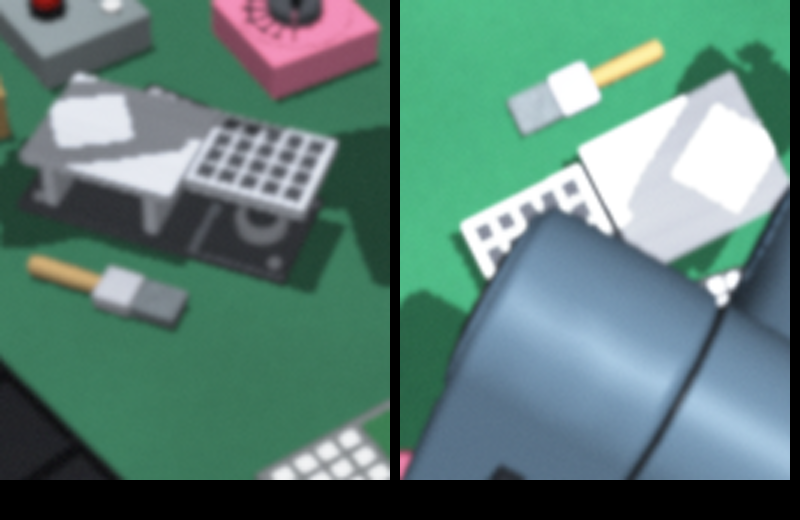

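The scene view shows the carrier lying level and square on the post, clear of the shelf with a dark gap at the junction. The fit puts it at about (69, -1) mm against the target (70, 0), skew about 0. The brush is untouched and the gripper is clear, so I hand in.

```bash
python3 -c "
from station import ticket
print(ticket.sign_off())"
```

```text
the job is handed in; nothing more can be done
None
```

The job is handed in, with no verdict returned: the sleeve stands at mark 4 (about 1.21 rad), and the carrier lies level and square on the post about 1–2 mm off centre, clear of the shelf, finished at about 14 s of the 72 s allowed.

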